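Screen the oversize rock from a crushed sample

TASK

Lift the red handle so that the white feed tray tips the whole rock sample onto the bar screen, then lower the tray back to rest without letting it slam. Then pick the two big core pieces (one tan, one dark) off the bars and lay both on the floor of the orange tray without dropping them; the small chips must all end up in the catch pan under the bars. Leave the bottle, brush and beaker alone.

Things in the scene. Friction and masses are not known exactly. Their poses are not given: they have to be found in the camera images.
- screen: fixed blue frame, outside 206 (x) x 212 (y) mm, over a white catch pan (floor 5 mm up). Origin: centre of its underside on the bench, z up. Four 8 mm steel bars along x at y = -60, -16, 28, 72 mm, tops at z = 80 mm, gaps 36 mm. Walls rise to z = 122 mm on +y, +x, -x (inner faces y = 100, x = +-97 mm); the low -y side (inner face y = -100, z = 79, flat ledge out to y = -136) faces the feed tray.
- feed (a joint): angle of the white feed tray, rad: 0 = level at rest, grows as the handle is lifted, stop at 0.9. At rest: 168 mm wide, from screen y = -138 to -270 mm, floor at z = 100 mm, rims at 140 mm, open towards the screen. Tipping swings its lip over the screen's edge. It falls back if let go; lifting the loaded handle takes 5 to 7 N. The pieces roll and slide off as it tips; 0.8 to 0.9 rad clears it.
- feed_handle (a point): middle of the tray's red handle bar: 12 mm thick, 130 mm long, parallel to the screen's x, round so it turns between fingers; arms 60 mm either side of the middle, middle 100 mm free. 38 mm clear of the tray's rear wall. At rest 135 mm above the bench, 188 mm from the hinge towards the screen's -y and 70 mm above it; moves with the tray on an arc about the hinge.
- feed_hinge (a point): middle of the feed tray's hinge axis, parallel to the screen's x, 65 mm above the bench, fixed to the screen at its y = -126 mm.
- tancore: tan banded piece of drill core, a cylinder 48 mm in diameter and 64 mm long, about 280 g; too big for the gaps. Starts lying in the feed tray next to the other one; which is on which side varies. It can roll. On the bars it usually nests in a gap, its axis 13 mm above the bar tops. Origin at its centre, x along its axis.
- darkcore: dark green piece of drill core, a cylinder 48 mm in diameter and 64 mm long, about 310 g; too big for the gaps. Starts lying in the feed tray next to the other one; which is on which side varies. It can roll. On the bars it usually nests in a gap, its axis 13 mm above the bar tops. Origin at its centre, x along its axis.
- chip1: a dull grey-brown rock chip, about 27 x 25 x 20 mm, 30 g, small enough to drop between the bars. Starts in the feed tray. Origin at its centre.
- chip2: a dull grey-brown rock chip, about 27 x 25 x 20 mm, 30 g, small enough to drop between the bars. Starts in the feed tray. Origin at its centre.
- chip3: a dull grey-brown rock chip, about 27 x 25 x 20 mm, 30 g, small enough to drop between the bars. Starts in the feed tray. Origin at its centre.
- chip4: a dull grey-brown rock chip, about 27 x 25 x 20 mm, 30 g, small enough to drop between the bars. Starts in the feed tray. Origin at its centre.
- tray: orange open specimen tray on the bench, 220 (x) x 140 (y) x 28 mm high, walls and floor 4 mm. Origin at the centre of its underside, z up. 0.9 kg.
- bottle: bystander: amber bottle with black cap, 70 mm diameter, 150 mm high. Origin at the centre of its underside.
- brush: bystander: hand brush 180 mm long lying on the bench. Origin at the underside near its middle.
- beaker: bystander: white open beaker, 72 mm diameter, 95 mm high. Origin at the centre of its underside.
There are look-alikes about, which are no part of the job. Leave any pink or purple look-alike of the darkcore alone.

How it is judged:
On the way, in this order (a step that is already met when the one before it is completed fails the run):
1. the feed tray is tipped and both big pieces lie on the bars (value of joint feed above 0.25 rad and x of tancore in the frame of screen between -0.1 and 0.1 m and y of tancore in the frame of screen between -0.1 and 0.1 m and z of tancore in the frame of screen between 0.078 and 0.122 m and x of darkcore in the frame of screen between -0.1 and 0.1 m and y of darkcore in the frame of screen between -0.1 and 0.1 m and z of darkcore in the frame of screen between 0.078 and 0.122 m), for 0.1 s.
2. the feed tray is lowered back to rest while both big pieces are still on the bars (value of joint feed below 0.08 rad and x of tancore in the frame of screen between -0.1 and 0.1 m and y of tancore in the frame of screen between -0.1 and 0.1 m and z of tancore in the frame of screen between 0.078 and 0.122 m and x of darkcore in the frame of screen between -0.1 and 0.1 m and y of darkcore in the frame of screen between -0.1 and 0.1 m and z of darkcore in the frame of screen between 0.078 and 0.122 m), for 0.1 s.
At the end, for the whole second after the job is handed in: Both core pieces lie at rest inside the orange tray on its floor (centres within 108 x 68 mm of its middle along its sides, 15 to 48 mm above its underside), all four chips lie in the catch pan below the bars (centres under 60 mm), and the feed tray is down (under 0.08 rad) (x of tancore in the frame of tray between -0.108 and 0.108 m and y of tancore in the frame of tray between -0.068 and 0.068 m and z of tancore in the frame of tray between 0.015 and 0.048 m and linear speed of each of tancore, darkcore below 0.03 m/s and x of darkcore in the frame of tray between -0.108 and 0.108 m and y of darkcore in the frame of tray between -0.068 and 0.068 m and z of darkcore in the frame of tray between 0.015 and 0.048 m and x of chip1 in the frame of screen between -0.102 and 0.102 m and y of chip1 in the frame of screen between -0.105 and 0.105 m and z of chip1 in the frame of screen between 0 and 0.06 m and x of chip2 in the frame of screen between -0.102 and 0.102 m and y of chip2 in the frame of screen between -0.105 and 0.105 m and z of chip2 in the frame of screen between 0 and 0.06 m and x of chip3 in the frame of screen between -0.102 and 0.102 m and y of chip3 in the frame of screen between -0.105 and 0.105 m and z of chip3 in the frame of screen between 0 and 0.06 m and x of chip4 in the frame of screen between -0.102 and 0.102 m and y of chip4 in the frame of screen between -0.105 and 0.105 m and z of chip4 in the frame of screen between 0 and 0.06 m and value of joint feed below 0.08 rad); the robot touches nothing.
It fails at once if a bystander is shifted more than 30 mm or tipped over (distance of any of bottle, brush, beaker from where it was at the start of the episode above 0.03 m or angle between any of bottle, beaker's own z axis and vertical above 0.5 rad).
It fails at once if the feed tray is let slam down (over 3 rad/s) (velocity of joint feed below -3 rad/s).
It fails at once if a big piece is dropped into the orange tray (falling faster than 0.8 m/s, unheld, a drop of over 30 mm) ((horizontal distance between tancore and tray below 0.12 m and linear speed of tancore above 0.8 m/s and contact force between the fingers and tancore below 0.3 N) or (horizontal distance between darkcore and tray below 0.12 m and linear speed of darkcore above 0.8 m/s and contact force between the fingers and darkcore below 0.3 N)).
It also fails if it takes over 67 s, if anything falls off the work surface, if the arm or the gripper's body presses on something with over 40 N, if the wrist force passes 120 N, or if a joint passes its speed limit or range.

ROBOT

A 7-joint arm with a two-finger parallel gripper is mounted at the origin on the work surface. World frame = base frame: x ahead of the robot, y to its left, z up, the work surface at z = 0. Lengths are in m, angles in rad, forces in N, time in s.
With the tool pointing down it reaches from about 0.4 to 0.925 m from the base axis. Payload 5.6 kg.
Tool frame: the origin (TCP) lies between the finger pads; the fingertips stand 17 mm ahead of it and the grasp point (between the pads) lies 2 mm behind it; y points along the fingers, z is the direction in which the jaws open and shut, and the axes are right-handed (so a half turn about y gives the same grasp; the last joint's range is limited). The gripper opens to 85 mm and grips with 20 to 120 N. Pads are 22 mm wide; open, the fingers measure 114 mm over their backs; the gripper's body (76 mm by 85 mm) begins 54 mm behind the grasp point. The pads swing forward as they close: fully open they stand 13 mm farther back than shut.
Start: joints at [1.097, 0.468, -0.012, 1.603, 0.006, 1.071, -0.056], TCP at [0.271, -0.591, 0.22] pointing down, gripper open.
Joint ranges: [-2.53, 2.53], [-0.31, 2.02], [-1.57, 1.55], [0.28, 2.44], [-1.29, 4.43], [0.15, 1.84], [-2.92, 2.92]. Speed limits (rad/s): [2.57, 2.57, 3.14, 3.14, 3.14, 3.14, 3.14].

INTERFACE

Orientations are given as [roll, pitch, yaw] about the fixed x, y, z axes, in that order (R = Rz(yaw) Ry(pitch) Rx(roll)).
In Python, from plant import env, solve_ik, monitor, imaging gives the robot as it stands. Calls block until the motion is done:
- env.move_to(position, orientation): joint-space move of the TCP to a pose.
- env.move_straight(position, v=0.15, orientation=None): straight line of the TCP; orientation=None keeps the orientation; v is the mean speed in m/s.
- env.movej(angles): joint-space move.
- env.ungrasp() and env.gripper_close(): open the fingers fully, or close them until they stop; the grip force is fixed at half the most.
- env.sleep(seconds).
- solve_ik(position, orientation): joint angles nearest the present ones, or None.
- monitor.state(): the state.
- imaging.snapshot(name): name is "side" or "top"; returns a dict with "image" (420x560x3 uint8, blue, green, red), "z_map" (420x560 float32, m along the optical axis (not along the pixel's ray), 0 where there is no reading), "camera_matrix" (3x3 intrinsics, pixels), "R" (3x3) and "t" (3): a world point X has camera coordinates R X + t. Camera axes: x right, y down, z forward; pixel columns grow to the right and rows downward; lengths in m; the calibration is good to about 2 mm. A picture is of the moment at which its call begins.
A pose or a line that the arm cannot do raises env.MotionError and nothing moves.
- env.close_job(): hands the job in, once; it reports no verdict.
The state is a dict: "time": time; "joint_pos": joint angles; "joint_vel": joint speeds; "effort": joint torques, N m; "tool_pos": TCP position; "tcp_rot": TCP orientation; "wrist_force": force on the tool from outside, world axes, zero at the start; "moment": the same for the moment, N m; "finger_gap": finger opening in m.
Only numpy, scipy, OpenCV 4.12 (cv2) and the standard library are available. Lean on these libraries where they do the work, as an engineer would, in place of code of your own. Each camera call takes 0.05 s, during which the arm holds its last target. There are 200 camera calls.

## Working session

There is one attempt and no reset: what is moved stays moved. The work goes in short steps, each a Python script; the robot and the scene stay as the last script left them, time stands still between calls to the robot, and variables do not carry over. Pictures are saved under pics/ and viewed, about 8 in all and at most 12, crops included, and the job is handed in when it is done.

```bash
ls; mkdir -p pics; cat > h.py <<'E'
import numpy as np, cv2
from plant import env, solve_ik, monitor, imaging
def snap(n,f=None):
    s=imaging.snapshot(n)
    if f: cv2.imwrite('pics/'+f,s['image'])
    return s
def cloud(s):
    z=s['z_map'].astype(float);K=s['camera_matrix'];h,w=z.shape
    u,v=np.meshgrid(np.arange(w),np.arange(h))
    c=np.stack([(u-K[0,2])/K[0,0]*z,(v-K[1,2])/K[1,1]*z,z],-1)
    P=(c-np.array(s['t']))@np.array(s['R']); P[z==0]=np.nan
    return P
E
python3 - <<'E'
from h import *
for n in('top','side'):
    s=snap(n,n+'0.png'); np.savez(n+'0.npz',**s); R=np.array(s['R']);print(n,-R.T@np.array(s['t']),R[2],s['camera_matrix'][0,0])
st=monitor.state();print(st['time'],st['tool_pos'],st['tcp_rot'],st['finger_gap'])
a=[cv2.imread('pics/top0.png'),cv2.imread('pics/side0.png')]
E
```

```text
pics
top [0.43629976 0.0854633  1.16303466] [ 0.15181567 -0.01258529 -0.9883287 ] 403.1763262275664
side [ 0.33355174 -0.72147246  0.86875464] [ 0.24009673  0.71136816 -0.66053682] 399.88440766055487
0.1 [ 0.27115605 -0.59017031  0.21922084] [-1.57239182e+00 -1.51027557e-04 -2.71083072e+00] 0.08560708781148799
```

View pics/top0.png

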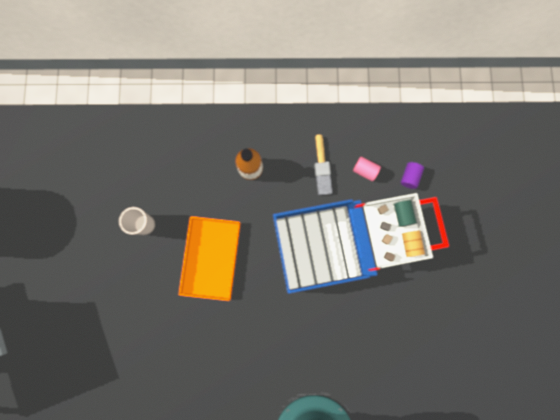

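View pics/side0.png

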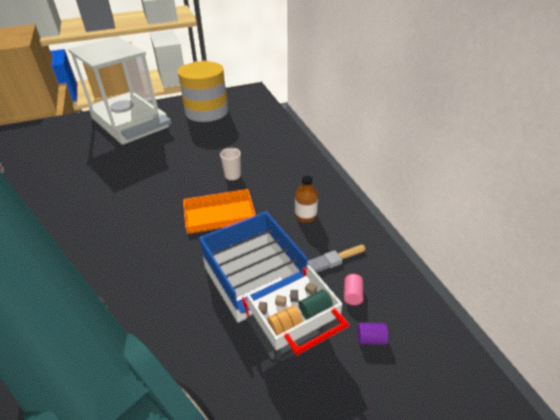

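The top view shows the blue screen at about (320,245), the white feed tray at (398,230) with its red handle bar at (437,222), and the orange tray at (210,258). The dark core is at (405,213), the tan core at (414,243), and the pink and purple decoys are at (367,169) and (413,175). The side view agrees. Next I measure positions.

```bash
cat >> h.py <<'E'
def masks(s):
    hsv=cv2.cvtColor(s['image'],cv2.COLOR_BGR2HSV);H,S,V=[hsv[...,i].astype(int) for i in range(3)]
    return dict(blue=(H>100)&(H<125)&(S>130)&(V>50),red=((H<5)|(H>172))&(S>180)&(V>90),orange=(H>6)&(H<19)&(S>220)&(V>150))
E
python3 - <<'E'
from h import *
for n in('top','side'):
    s=dict(np.load(n+'0.npz'));P=cloud(s);m=masks(s)
    b=P[m['blue']&(P[...,2]>.105)&(P[...,2]<.135)]
    r=cv2.minAreaRect(b[:,:2].astype(np.float32));print(n,'blue',len(b),r,np.median(b[:,2]),cv2.boxPoints(r).round(3).tolist())
    q=P[m['red']&(P[...,2]>.12)&(P[...,2]<.16)]
    r=cv2.minAreaRect(q[:,:2].astype(np.float32));print('red',len(q),r,np.median(q[:,2]),cv2.boxPoints(r).round(3).tolist())
    o=P[m['orange']&(P[...,2]<.04)&(P[...,2]>-.01)]
    o=o[np.linalg.norm(o[:,:2]-np.median(o[:,:2],0),axis=1)<.15]
    r=cv2.minAreaRect(o[:,:2].astype(np.float32));print('orange',len(o),r,np.percentile(o[:,2],[5,50,95]),cv2.boxPoints(r).round(3).tolist())
E
```

```text
top blue 536 ((0.505243718624115, -0.01777862012386322), (0.20611076056957245, 0.21130988001823425), 10.315024375915527) 0.12180093019676105 [[0.38499999046325684, 0.06800000369548798], [0.4230000078678131, -0.14000000059604645], [0.6259999871253967, -0.10300000011920929], [0.5879999995231628, 0.10499999672174454]]
red 351 ((0.5583287477493286, -0.3098022937774658), (0.12962660193443298, 0.04775158688426018), 10.811515808105469) 0.13967671200410967 [[0.49000000953674316, -0.29899999499320984], [0.49900001287460327, -0.3449999988079071], [0.6259999871253967, -0.32100000977516174], [0.6179999709129333, -0.27399998903274536]]
orange 1362 ((0.4804225265979767, 0.28832581639289856), (0.14879806339740753, 0.21984826028347015), 83.2076187133789) [0.00104802 0.00607103 0.0296428 ] [[0.3619999885559082, 0.22699999809265137], [0.5809999704360962, 0.20100000500679016], [0.5979999899864197, 0.3490000069141388], [0.3799999952316284, 0.375]]
side blue 876 ((0.5049434900283813, -0.016785532236099243), (0.20730926096439362, 0.21654541790485382), 10.444093704223633) 0.1173553541511396 [[0.382999986410141, 0.07100000232458115], [0.4230000078678131, -0.1420000046491623], [0.6269999742507935, -0.10400000214576721], [0.5870000123977661, 0.1080000028014183]]
red 531 ((0.5588605999946594, -0.30949968099594116), (0.1319676637649536, 0.04916497692465782), 9.523510932922363) 0.13851256261603426 [[0.49000000953674316, -0.29600000381469727], [0.49799999594688416, -0.3449999988079071], [0.628000020980835, -0.3230000138282776], [0.6200000047683716, -0.27399998903274536]]
orange 2099 ((0.48163825273513794, 0.30214348435401917), (0.18238775432109833, 0.22020310163497925), 83.81694030761719) [0.00034377 0.00422233 0.02643908] [[0.3619999885559082, 0.22300000488758087], [0.5809999704360962, 0.20000000298023224], [0.6010000109672546, 0.38100001215934753], [0.38199999928474426, 0.4050000011920929]]
```

```bash
cat >> h.py <<'E'
from scipy.spatial.transform import Rotation as Ro
YAW=np.deg2rad(10.4); SC=np.array([.5052,-.0175,0]); XS=np.array([np.cos(YAW),np.sin(YAW),0]); YS=np.array([-np.sin(YAW),np.cos(YAW),0]); Z=np.array([0,0,1.])
def S2W(p): return SC+XS*p[0]+YS*p[1]+Z*p[2]
def rpy(a,j):  # approach, jaw
    return Ro.from_matrix(np.stack([np.cross(a,j),a,j],1)).as_euler('xyz')
def hrot(phi,sg): 
    return rpy(np.cos(phi)*YS-np.sin(phi)*Z, sg*(np.sin(phi)*YS+np.cos(phi)*Z))
def hpos(th,dx=0):
    al=np.arctan2(70,188)+th; r=.2006
    return S2W([dx,-.126-r*np.cos(al),.065+r*np.sin(al)])
def tcp(th,phi,back=0.): # grasp point 2mm behind TCP
    a=np.cos(phi)*YS-np.sin(phi)*Z; return hpos(th)+a*(.002-back)
E
python3 - <<'E'
from h import *
print(hpos(0),hpos(.85))
for sg in(1,-1):
  for d in np.deg2rad([0,15,30,45,60]):
    for b,th in((.08,0),(0,0),(0,.4),(0,.85)):
      q=solve_ik(tcp(th,d,b),hrot(d,sg)); print(sg,round(np.rad2deg(d)),b,th,None if q is None else np.round(q,2))
E
```

```text
[ 0.56188148 -0.32633308  0.13499683] [ 0.54084964 -0.2117396   0.25243106]
1 0 0.08 0 None
1 0 0 0 None
1 0 0 0.4 None
1 0 0 0.85 [ 1.25  1.5  -1.35  1.22 -0.1   1.8   1.76]
1 15 0.08 0 None
1 15 0 0 None
1 15 0 0.4 None
1 15 0 0.85 [ 1.11  1.1  -0.84  1.26 -0.33  1.79  2.11]
1 30 0.08 0 None
1 30 0 0 [ 1.08  1.23 -0.81  1.02 -0.04  1.79  2.19]
1 30 0 0.4 [ 1.09  1.1  -0.82  1.14 -0.12  1.76  2.15]
1 30 0 0.85 [ 1.09  0.96 -0.82  1.32 -0.22  1.68  2.12]
1 45 0.08 0 [ 1.06  1.09 -0.77  0.97  0.06  1.77  2.2 ]
1 45 0 0 [ 1.08  1.08 -0.78  1.17  0.06  1.59  2.19]
1 45 0 0.4 [ 1.08  0.96 -0.79  1.26 -0.01  1.6   2.15]
1 45 0 0.85 [ 1.07  0.82 -0.81  1.4  -0.11  1.54  2.11]
1 60 0.08 0 [ 1.06  0.91 -0.75  1.18  0.15  1.55  2.16]
1 60 0 0 [ 1.07  0.93 -0.76  1.33  0.17  1.39  2.14]
1 60 0 0.4 [ 1.06  0.81 -0.77  1.38  0.1   1.42  2.11]
1 60 0 0.85 [ 1.04  0.67 -0.79  1.5   0.    1.4   2.06]
-1 0 0.08 0 None
-1 0 0 0 None
-1 0 0 0.4 None
-1 0 0 0.85 [ 1.2   1.36 -1.11  1.22 -0.28  1.83 -1.22]
-1 15 0.08 0 None
-1 15 0 0 None
-1 15 0 0.4 None
-1 15 0 0.85 [ 1.05  1.05 -0.71  1.27 -0.42  1.82 -0.95]
-1 30 0.08 0 None
-1 30 0 0 [ 0.93  1.13 -0.42  1.04 -0.32  1.81 -0.76]
-1 30 0 0.4 [ 1.08  1.09 -0.78  1.14 -0.15  1.76 -0.97]
-1 30 0 0.85 [ 0.87  0.83 -0.38  1.34 -0.47  1.74 -0.79]
-1 45 0.08 0 [ 0.79  0.97 -0.11  1.   -0.39  1.8  -0.66]
-1 45 0 0 [ 0.78  0.94 -0.15  1.2  -0.38  1.63 -0.63]
-1 45 0 0.4 [ 0.74  0.81 -0.13  1.29 -0.42  1.65 -0.67]
-1 45 0 0.85 [ 0.68  0.66 -0.13  1.43 -0.47  1.62 -0.72]
-1 60 0.08 0 [ 0.74  0.78 -0.11  1.21 -0.27  1.55 -0.68]
-1 60 0 0 [ 0.72  0.79 -0.13  1.36 -0.27  1.39 -0.68]
-1 60 0 0.4 [ 0.68  0.67 -0.12  1.42 -0.3   1.44 -0.72]
-1 60 0 0.85 [ 0.61  0.54 -0.12  1.53 -0.34  1.43 -0.79]
```

```bash
python3 - <<'E'
from h import *
p=np.deg2rad(45);o=hrot(p,-1)
env.move_to(tcp(0,p,.09),o)
env.move_straight(tcp(0,p,0),.1)
print(monitor.state()['wrist_force'])
env.gripper_close()
st=monitor.state();print(st['time'],st['finger_gap'],st['wrist_force'],np.array(st['tool_pos'])-tcp(0,p,0))
if .008<st['finger_gap']<.018:
    for th in (.1,.2,.3):
        env.move_straight(tcp(th,p,0),.06)
    st=monitor.state();print(st['time'],st['finger_gap'],st['wrist_force'])
a=snap('top')['image'];b=snap('side')['image']
cv2.imwrite('pics/c1.png',cv2.resize(np.hstack([a[140:340,220:500],b[180:380,150:430]]),None,fx=1.4,fy=1.4))
E
```

```text
[ 0.58207052 -0.46033922  0.71778403]
3.2583 0.00016210467287818464 [0.35209938 0.69337207 0.83263758] [-3.32217871e-06 -1.04090231e-05 -8.14061501e-06]
```

View pics/c1.png

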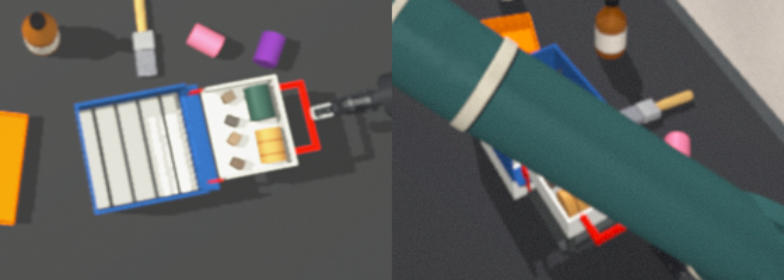

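The gripper shut on nothing: at (312,112) in the crop, the fingertips sit just at the outer edge of the bar. I'll check the numbers before retrying.

```bash
python3 - <<'E'
from h import *
s=snap('top');P=cloud(s);m=masks(s)
K=s['camera_matrix'];R=np.array(s['R']);t=np.array(s['t'])
def pr(X): c=R@X+t; c=K@c; return c[:2]/c[2]
st=monitor.state();print(st['tool_pos'],st['tcp_rot'])
rot=Ro.from_euler('xyz',st['tcp_rot']).as_matrix();print(rot.round(2).tolist())
T=np.array(st['tool_pos']);print('tcp px',pr(T),'tip px',pr(T+.017*rot[:,1]))
W=lambda p:np.stack([(p-SC)@XS,(p-SC)@YS,p[...,2]],-1)
q=P[m['red']]; w=W(q); w=w[(w[:,1]<-.29)&(abs(w[:,0])<.05)];print('bar',np.percentile(w,[2,25,50,75,98],axis=0).round(4).tolist())
# tool points near
w=W(P); 
for r in range(208,236,2): print(r,[ (round(w[r,c,1]*1000),round(w[r,c,2]*1000)) for c in range(432,470,3)])
cv2.imwrite('pics/c2.png',cv2.resize(s['image'][190:260,410:500],None,fx=7,fy=7,interpolation=cv2.INTER_CUBIC))
E
```

```text
[ 0.56162879 -0.32494221  0.1335777 ] [-2.35619186e+00  3.31107509e-05 -2.96006974e+00]
[[-0.98, -0.13, 0.13], [-0.18, 0.7, -0.7], [-0.0, -0.71, -0.71]]
tcp px [439.1244919  221.68527313] tip px [432.88964205 223.12458519]
bar [[-0.0484, -0.3635, -0.0025], [-0.0275, -0.3159, 0.1365], [-0.0025, -0.3122, 0.1393], [0.0251, -0.31, 0.1411], [0.0483, -0.3079, 0.1435]]Traceback (most recent call last):
  File "<stdin>", line 12, in <module>
ValueError: cannot convert float NaN to integer
```

```bash
python3 - <<'E'
from h import *
s=snap('top');P=cloud(s)
w=np.stack([(P-SC)@XS,(P-SC)@YS,P[...,2]],-1)*1000
w=np.nan_to_num(w).astype(int)
for r in range(210,232,2): print(r,' '.join('%d,%d'%tuple(w[r,c,1:]) for c in range(432,470,3)))
b=snap('side')['image']
print(monitor.state()['finger_gap'],monitor.state()['time'])
cv2.imwrite('pics/c2.png',np.hstack([cv2.resize(s['image'][190:260,410:480],(400,400),interpolation=cv2.INTER_CUBIC),cv2.resize(b[310:380,270:340],(400,400),interpolation=cv2.INTER_CUBIC)]))
E
```

```text
210 -355,0 -309,132 -313,142 -380,3 -391,-2 -399,-1 -407,0 -416,0 -424,1 -434,0 -442,0 -336,236 -339,244
212 -353,1 -363,-2 -313,140 -377,6 -387,3 -397,1 -406,0 -413,3 -332,198 -334,208 -335,222 -337,232 -337,245
214 -351,2 -362,-1 -312,139 -378,0 -389,-3 -396,-1 -403,2 -339,163 -334,190 -336,201 -335,219 -339,226 -338,241
216 -351,0 -359,0 -311,139 -318,139 -319,155 -325,157 -329,166 -333,172 -338,179 -336,198 -333,219 -337,226 -338,238
218 -349,0 -359,-3 -309,139 -317,139 -317,156 -321,164 -326,169 -334,168 -337,179 -335,199 -333,217 -334,229 -338,237
220 -349,-2 -357,-1 -308,138 -315,141 -317,154 -323,157 -326,167 -332,170 -337,176 -332,202 -334,212 -340,216 -355,199
222 -347,0 -353,4 -308,136 -314,140 -318,147 -321,158 -329,157 -335,161 -340,166 -424,0 -432,1 -442,0 -450,1
224 -346,-2 -355,-2 -362,1 -313,138 -317,147 -322,153 -398,-1 -405,2 -415,-1 -425,-3 -434,-6 -440,0 -451,-4
226 -345,-3 -351,2 -362,-3 -311,139 -378,0 -387,0 -396,-1 -404,1 -413,0 -421,0 -431,-2 -438,1 -449,-3
228 -342,0 -352,-1 -360,-2 -310,140 -319,137 -385,0 -394,0 -402,0 -411,0 -421,-2 -429,0 -437,0 -447,-2
230 -340,2 -349,1 -358,0 -310,137 -317,138 -384,0 -393,-2 -402,-2 -409,0 -419,-1 -428,-1 -437,-3 -443,2
0.00019096520143741015 3.5083
```

View pics/c2.png

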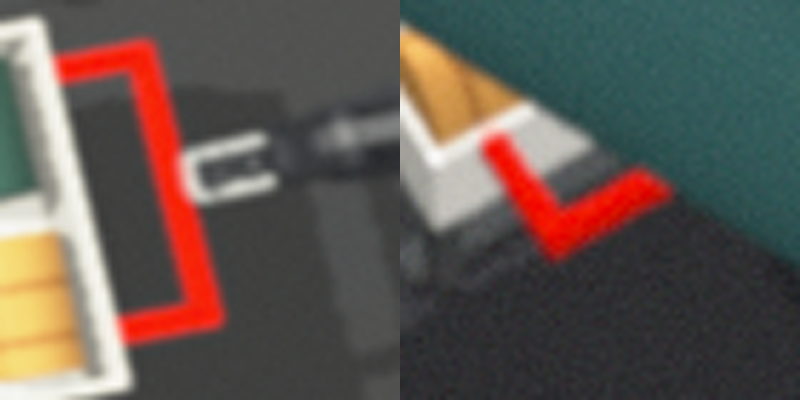

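The closed fingertips appear about 30 mm short of where the TCP data puts them. I'll back off and measure the tips in the tool frame in free air.

```bash
python3 - <<'E'
from h import *
p=np.deg2rad(45)
env.move_straight(tcp(0,p,.07),.15)
def look(tag):
    st=monitor.state();T=np.array(st['tool_pos']);rot=Ro.from_euler('xyz',st['tcp_rot']).as_matrix()
    for n in('top','side'):
        s=snap(n);P=cloud(s);L=(P-T)@rot*1000
        k=(abs(L[...,0])<30)&(L[...,1]>-70)&(L[...,1]<60)&(abs(L[...,2])<75)&(P[...,2]>.1)
        l=L[k]; print(tag,n,len(l),st['finger_gap'])
        if len(l): 
            l=l[np.argsort(-l[:,1])]; print(l[:12].round().astype(int).tolist()); print(np.percentile(l,[1,50,99],axis=0).round().tolist())
look('shut'); env.ungrasp(); look('open')
E
```

```text
shut top 225 -0.00021102304822931216
[[29, 59, -4], [1, -11, -5], [-6, -11, -7], [-9, -12, -6], [-1, -13, -7], [-3, -13, -5], [7, -13, -6], [4, -13, -5], [2, -14, -6], [-6, -14, -7], [-8, -15, -8], [9, -15, -7]]
[[-12.0, -69.0, -38.0], [0.0, -40.0, -12.0], [13.0, -12.0, 7.0]]
shut side 21 -0.00021102304822931216
[[28, 60, -1], [12, -55, 26], [12, -59, 31], [12, -60, 29], [12, -61, 32], [14, -61, 26], [11, -62, 29], [12, -63, 34], [13, -63, 26], [11, -63, 36], [13, -64, 29], [12, -64, 32]]
[[11.0, -70.0, 5.0], [12.0, -64.0, 31.0], [25.0, 37.0, 41.0]]
open top 200 0.08536071230282682
[[-6, -24, -46], [6, -25, -49], [-4, -25, -49], [3, -25, -49], [9, -26, 44], [-1, -26, -47], [1, -26, -50], [-4, -26, -47], [-8, -26, -50], [6, -26, -47], [8, -27, -51], [-6, -27, -48]]
[[-11.0, -66.0, -60.0], [0.0, -48.0, -52.0], [11.0, -25.0, 46.0]]
open side 115 0.08536071230282682
[[4, -22, 44], [-3, -23, 43], [0, -24, 43], [8, -26, 43], [-3, -27, 43], [7, -27, 43], [2, -27, 44], [4, -27, 43], [10, -28, 45], [1, -29, 44], [10, -29, 43], [11, -29, 48]]
[[-3.0, -70.0, 42.0], [8.0, -45.0, 44.0], [13.0, -23.0, 63.0]]
```

Measured tips are at -11 mm shut and -23 mm open along the tool axis. They should be at +17 and +4 mm, so the real tool is about 28 mm shorter than reported and centred sideways. I'll correct for that along the approach direction and grasp again.

```bash
echo "OFF=.028" >> h.py; python3 - <<'E'
from h import *
p=np.deg2rad(45)
for th in(0,.4,.88): print(solve_ik(tcp(th,p,-OFF),hrot(p,-1)) is not None)
env.move_straight(tcp(0,p,-OFF),.1)
print(monitor.state()['wrist_force'])
env.gripper_close()
st=monitor.state();print(st['time'],st['finger_gap'],st['wrist_force'])
if .008<st['finger_gap']<.018:
    for th in (.1,.2,.3):
        env.move_straight(tcp(th,p,-OFF),.06)
        st=monitor.state();print(st['time'],st['finger_gap'],st['wrist_force'])
a=snap('top')['image'];b=snap('side')['image']
cv2.imwrite('pics/c3.png',cv2.resize(np.hstack([a[140:340,220:500],b[180:380,150:430]]),None,fx=1.4,fy=1.4))
E
```

```text
True
True
True
[-0.61083426 -0.25427452  0.36631239]
6.925 0.00955009485118076 [ 0.82975994 -0.95462168 -0.47991991]
7.4083 0.009760865577210606 [ 3.60530804 -4.32779143 -2.72061984]
7.8917 0.00988950498099123 [ 3.55878504 -5.88218507 -1.88039623]
8.375 0.010190438681531806 [ 3.72403536 -7.26909776 -0.80114139]
```

View pics/c3.png

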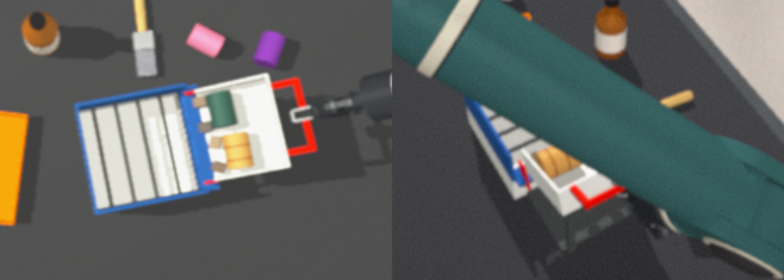

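The bar is held at (300,113) in the crop and the tray is tilted about 0.3 rad, with the cores rolled forward to the lip. I'll go on to 0.86.

```bash
python3 - <<'E'
from h import *
p=np.deg2rad(45)
for th in (.4,.5,.6,.7,.8,.86):
    env.move_straight(tcp(th,p,-OFF),.05)
env.sleep(.6)
st=monitor.state();print(st['time'],st['finger_gap'],st['wrist_force'])
a=snap('top')['image'];b=snap('side')['image']
cv2.imwrite('pics/c4.png',cv2.resize(np.hstack([a[140:340,220:500],b[180:380,150:430]]),None,fx=1.4,fy=1.4))
E
```

```text
12.2167 0.009832077811281271 [ 3.6758648   0.13575633 -1.61434563]
```

View pics/c4.png

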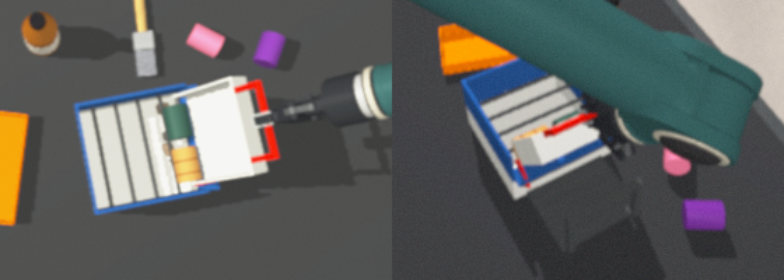

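```bash
cat >> h.py <<'E'
def scr(P): return np.stack([(P-SC)@XS,(P-SC)@YS,P[...,2]],-1)*1000
def report(s):
    W=scr(cloud(s));hsv=cv2.cvtColor(s['image'],cv2.COLOR_BGR2HSV).astype(int);H,S,V=hsv[...,0],hsv[...,1],hsv[...,2]
    M=dict(dark=(H>70)&(H<100)&(S>90)&(V<130),tan=(H>10)&(H<25)&(S>90)&(V>120),chip=(H<25)&(S>30)&(S<150)&(V>40)&(V<190))
    reg=(abs(W[...,0])<103)&(W[...,1]>-140)&(W[...,1]<106)&(W[...,2]<135)
    for k,m in M.items():
        n,lab,st,_=cv2.connectedComponentsWithStats((m&reg).astype(np.uint8))
        for i in range(1,n):
            if st[i,4]>(6 if k=='chip' else 40):
                w=W[lab==i];r=cv2.minAreaRect(w[:,:2].astype(np.float32))
                print(k,st[i,4],'lo/med/hi',np.nanpercentile(w,[3,50,97],axis=0).round().astype(int).tolist(),'rect',np.round(r[0]),np.round(r[1]),round(r[2]))
E
python3 - <<'E'
from h import *
report(snap('top'))
E
```

```text
tan 426 lo/med/hi [[-75, -99, 87], [-46, -76, 114], [-17, -59, 120]] rect [-44. -80.] [43. 66.] 90
chip 10 lo/med/hi [[75, -81, 23], [81, -77, 25], [85, -63, 80]] rect [ 79. -72.] [ 6. 20.] 34
chip 13 lo/med/hi [[67, -65, 19], [74, -62, 24], [82, -60, 28]] rect [ 74. -63.] [16.  5.] 8
chip 43 lo/med/hi [[-40, -72, 15], [-14, -60, 77], [2, -57, 82]] rect [-20. -63.] [17. 48.] 80
chip 34 lo/med/hi [[-77, -104, 102], [-49, -101, 109], [-21, -97, 113]] rect [ -49. -102.] [ 8. 60.] 85
```

Both cores are nested in the gap between the ledge and the first bar, at y about -80 with tops near 118 mm. Lowering the tray now.

```bash
python3 - <<'E'
from h import *
p=np.deg2rad(45)
for th in (.75,.6,.45,.3,.15,0):
    env.move_straight(tcp(th,p,-OFF),.08)
env.sleep(.2)
st=monitor.state();print(st['time'],st['finger_gap'],st['wrist_force'])
env.ungrasp()
env.move_straight(tcp(0,p,.08),.2)
s=snap('top');np.savez('t5.npz',**s);report(s)
print(monitor.state()['time'])
a=s['image'];b=snap('side')['image']
cv2.imwrite('pics/c5.png',np.hstack([cv2.resize(a[180:310,260:460],(500,325),interpolation=cv2.INTER_CUBIC),b[180:380,150:430][:, :].copy() if 0 else cv2.resize(b[180:360,170:330],(289,325))]))
E
```

```text
15.6167 0.009725676204989361 [1.61628113 1.69659744 1.97489251]
tan 430 lo/med/hi [[-75, -99, 85], [-46, -77, 114], [-17, -59, 120]] rect [-44. -80.] [44. 67.] 89
chip 10 lo/med/hi [[75, -82, 22], [81, -77, 25], [85, -63, 81]] rect [ 79. -72.] [ 6. 21.] 34
chip 13 lo/med/hi [[67, -64, 16], [75, -61, 25], [82, -60, 28]] rect [ 75. -62.] [15.  4.] 4
chip 45 lo/med/hi [[-41, -71, 14], [-14, -59, 77], [2, -57, 88]] rect [-20. -64.] [17. 48.] 83
chip 33 lo/med/hi [[-78, -104, 98], [-53, -101, 108], [-21, -94, 114]] rect [-50. -99.] [10. 63.] 86
17.075
```

View pics/c5.png

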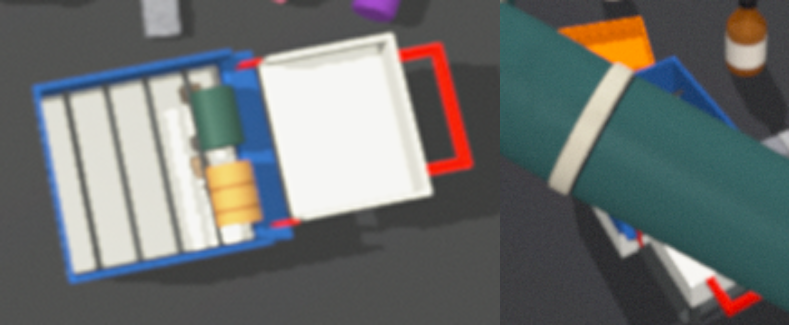

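The feed tray is down and empty. The dark core is at (217,118) and the tan core at (232,193), both in the gap nearest the ledge. Next I hover tool-down over the tan core, locate the dark core, and recheck the tool offset.

```bash
cat >> h.py <<'E'
TA=np.deg2rad(-6.8); TC=np.array([.480,.287,0]); XT=np.array([np.cos(TA),np.sin(TA),0]); YT=np.array([-np.sin(TA),np.cos(TA),0])
TO=lambda d: rpy(-Z,d)
E
python3 - <<'E'
from h import *
s=dict(np.load('t5.npz'));W=scr(cloud(s));V=s['image']
k=(W[...,2]>100)&(W[...,2]<124)&(abs(W[...,0])<93)&(W[...,1]>-125)&(W[...,1]<-50)
for nm,f in(('dark',V[...,2]<70),('tan',V[...,2]>150)):
    w=W[k&f];print(nm,len(w),np.percentile(w,[2,50,98],axis=0).round().tolist(),cv2.minAreaRect(w[:,:2].astype(np.float32)))
for sg in(1,-1):
    print(sg,[np.round(q,2) if (q:=solve_ik(pp,TO(sg*d))) is not None else None for pp,d in((S2W([-.047,-.079,.17]),YS),(S2W([-.047,-.079,.071]),YS),(TC-.045*XT+Z*.15,XT),(TC-.045*XT+Z*.002,XT),(TC+.045*XT+Z*.002,XT),(TC+Z*.002,YT))])
E
```

```text
dark 108 [[4.0, -104.0, 102.0], [33.0, -97.0, 112.0], [65.0, -90.0, 118.0]] ((34.66708755493164, -96.38641357421875), (62.86935043334961, 16.118223190307617), 0.20947307348251343)
tan 429 [[-78.0, -117.0, 102.0], [-46.0, -79.0, 114.0], [-15.0, -59.0, 120.0]] ((-0.20975494384765625, -91.29875183105469), (65.34310150146484, 174.65589904785156), 89.60128784179688)
1 [array([ 0.94,  0.44, -0.97,  2.  ,  0.45,  0.93,  1.5 ]), array([ 0.81,  0.58, -0.82,  2.07,  0.62,  0.75,  1.35]), array([-0.06,  0.46, -0.74,  1.93,  0.4 ,  0.89, -1.12]), array([-0.45,  0.61, -0.26,  2.02,  0.29,  0.54, -1.03]), array([-0.41,  0.68, -0.18,  1.85,  0.2 ,  0.63, -0.83]), array([-0.19,  0.71, -0.53,  1.92,  0.57,  0.66,  0.38])]
-1 [array([ 0.25,  0.26, -0.12,  2.04,  0.04,  0.84, -1.28]), array([ 0.16,  0.42, -0.02,  2.11,  0.01,  0.61, -1.25]), array([ 0.28,  0.8 , -1.32,  1.92,  0.87,  1.16,  1.64]), array([-1.47,  0.97,  1.13,  2.08, -1.17,  0.94, -2.92]), array([ 0.28,  1.26, -1.34,  1.81,  1.32,  1.29,  1.57]), array([-0.71,  0.63,  0.14,  1.96, -0.16,  0.56, -2.15])]
```

```bash
cat >> h.py <<'E'
def pick(x,y=-.079,z=.071):
    o=TO(-YS); env.move_to(S2W([x,y,.2]),o); env.move_straight(S2W([x,y,.12]),.2)
    f0=np.array(monitor.state()['wrist_force'])
    env.move_straight(S2W([x,y,z]),.08); print('touch',np.array(monitor.state()['wrist_force'])-f0)
    env.gripper_close(); st=monitor.state(); print('grip',st['finger_gap'],st['wrist_force'],st['time'])
    return st['finger_gap']
def place(xt,yt=0.,z=.006):
    P=TC+xt*XT+yt*YT; env.move_to(P+Z*.15,TO(XT)); env.move_straight(P+Z*.04,.2); env.move_straight(P+Z*z,.06)
    st=monitor.state(); print('placing',st['finger_gap'],st['wrist_force'])
    env.ungrasp(); env.move_straight(P+Z*.2,.2); print(monitor.state()['time'])
E
python3 - <<'E'
from h import *
g=pick(-.046)
if .04<g<.056:
    env.move_straight(S2W([-.046,-.079,.2]),.12)
    st=monitor.state();print(st['finger_gap'],st['wrist_force'],st['time'])
s=snap('top');b=snap('side')['image'];a=s['image'];np.savez('t6.npz',**s)
cv2.imwrite('pics/c6.png',np.hstack([cv2.resize(a[180:310,260:420],(400,325),interpolation=cv2.INTER_CUBIC),cv2.resize(b[180:340,170:370],(400,325))]))
E
```

```text
touch [-0.06933664  0.23379544 -1.80438365]
grip 0.04624054503166383 [-1.43388509 -5.8989712   9.22380811] 20.075
0.04591225308208676 [ 0.26188068  0.46879944 -1.87131264] 21.3
```

View pics/c6.png

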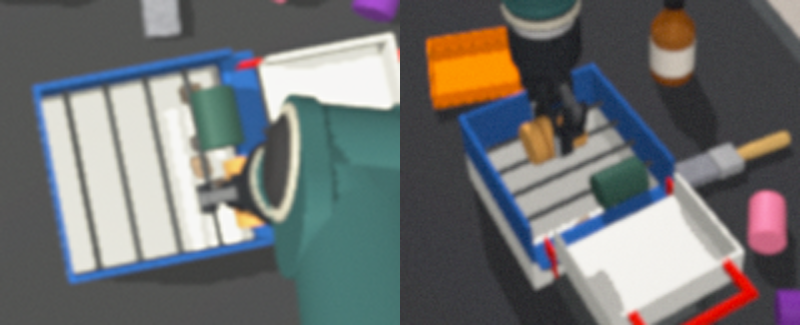

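The tan core is held and lifted, visible at (540,140) in the side crop, with the dark core still nested at (620,182). Placing it now.

```bash
python3 - <<'E'
from h import *
place(-.045)
g=pick(.034)
if .04<g<.056:
    env.move_straight(S2W([.034,-.079,.2]),.12)
    st=monitor.state();print(st['finger_gap'],st['wrist_force'],st['time'])
s=snap('top');b=snap('side')['image'];a=s['image']
cv2.imwrite('pics/c7.png',np.hstack([cv2.resize(a[180:310,170:420],(480,250),interpolation=cv2.INTER_CUBIC),cv2.resize(b[160:320,170:370],(312,250))]))
E
```

```text
placing 0.04605780098150239 [-3.76619716 -5.19082031 14.2286202 ]
25.8917
touch [-1.22999047 -0.32895485 -0.79396764]
grip 0.046148119156250195 [-1.372656   -5.91021686  5.63266832] 29.125
0.04618462086730732 [ 0.32572676  0.55517428 -2.72221945] 30.35
```

View pics/c7.png

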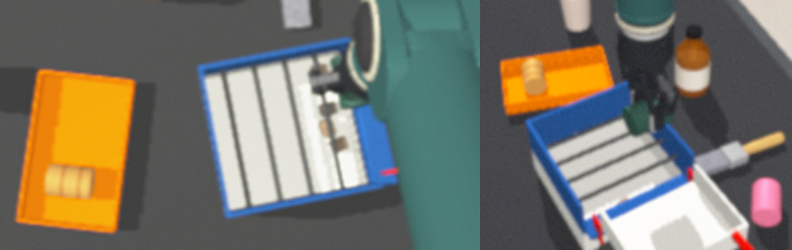

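The tan core lies in the orange tray at (68,181), and the dark core is held. The first placing pressed down with 14 N, so the second release will be 2 mm higher. Then I check the chips.

```bash
python3 - <<'E'
from h import *
place(.045,z=.008)
env.move_to([.40,-.35,.35],TO(-YS))
s=snap('top');a=s['image'];b=snap('side')['image'];report(s)
P=cloud(s);L=np.stack([(P-TC)@XT,(P-TC)@YT,P[...,2]],-1)*1000
k=(abs(L[...,0])<105)&(abs(L[...,1])<70)&(L[...,2]>35)&(L[...,2]<70)
n,lab,st,c=cv2.connectedComponentsWithStats(k.astype(np.uint8))
for i in range(1,n):
    if st[i,4]>20: print('tray obj',a[lab==i].mean(0).round(),np.percentile(L[lab==i],[3,50,97],axis=0).round().tolist())
print(monitor.state()['time'])
cv2.imwrite('pics/c8.png',np.hstack([cv2.resize(a[180:310,170:310],(300,280)),cv2.resize(a[190:300,270:380],(280,280),interpolation=cv2.INTER_CUBIC),cv2.resize(b[180:320,190:330],(220,220))[:280] if 0 else cv2.resize(b[180:320,190:320],(220,280))]))
E
```

```text
placing 0.04592791217619962 [ 0.25521385  0.212591   -3.5700725 ]
34.8167
chip 29 lo/med/hi [[65, -82, 22], [75, -78, 26], [84, -63, 80]] rect [ 74. -72.] [19. 22.] 13
chip 12 lo/med/hi [[67, -64, 19], [74, -63, 23], [82, -60, 27]] rect [ 75. -62.] [15.  4.] 2
chip 9 lo/med/hi [[14, -81, 22], [18, -78, 24], [23, -76, 25]] rect [ 19. -79.] [6. 9.] 79
chip 21 lo/med/hi [[-20, -64, 21], [-8, -62, 29], [3, -57, 79]] rect [ -9. -60.] [ 7. 26.] 85
chip 11 lo/med/hi [[-20, -75, 23], [-14, -73, 27], [-3, -63, 82]] rect [-11. -69.] [17. 14.] 5
chip 38 lo/med/hi [[-44, -88, 21], [-36, -80, 25], [-27, -64, 78]] rect [-36. -75.] [18. 25.] 7
tray obj [ 90. 108.  86.] [[23.0, -31.0, 37.0], [44.0, -1.0, 48.0], [65.0, 30.0, 54.0]]
tray obj [ 89. 174. 227.] [[-66.0, -33.0, 37.0], [-45.0, -3.0, 49.0], [-24.0, 28.0, 55.0]]
37.2667
```

View pics/c8.png

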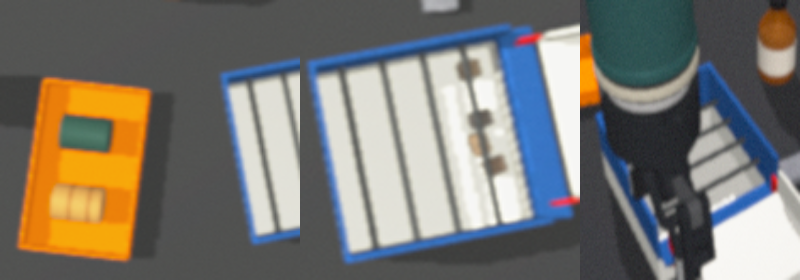

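Both cores lie in the orange tray, with tops near 52 mm and 1–3 mm from the tray's centreline. All four chips show under the bars at a top height of about 25 mm, so they are on the pan floor. Handing in.

```bash
python3 - <<'E'
from h import *
s=snap('top');W=scr(cloud(s));k=(abs(W[...,0])<60)&(W[...,1]<-160)&(W[...,1]>-230)
print('feed floor z',np.nanmedian(W[k][:,2]))
print(env.close_job(),monitor.state()['wrist_force'])
E
```

```text
feed floor z 99.93991625766982
the job is handed in; nothing more can be done
the job is handed in; nothing more can be done
```

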